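# Load the autosampler drawer and bolt it shut

### The arm

A 6-joint arm with a two-finger parallel gripper is mounted at the origin on the work surface. World frame = base frame: x ahead of the robot, y to its left, z up, the work surface at z = 0. Lengths are in m, angles in rad, forces in N, time in s.
With the tool pointing down it reaches from about 0.425 to 1.125 m from the base axis. Payload 14.9 kg.
Tool frame: the origin (TCP) lies on the centre line of the jaws, within the pads' length; the fingertips stand 14 mm ahead of it and the grasp point (between the pads) lies 5 mm behind it (robot.tcp_to_tips is the distance from the TCP to the fingertips, in m); z points along the fingers, y is the line along which they close (so a half turn about z gives the same grasp; the last joint's range is limited). The gripper opens to 91 mm and grips with 3 to 60 N. Pads are 32 mm wide; open, the fingers measure 118 mm over their backs; the gripper's body (76 mm by 178 mm) begins 60 mm behind the grasp point.
Start: joints at [1.126, 0.379, 1.734, -0, 1.028, -0.033], TCP at [0.28, 0.641, 0.228] pointing down, gripper open.
Joint ranges: [-2.77, 2.77], [-0.74, 2.19], [0, 2.66], [-1.06, 4.2], [0.31, 2.87], [-3.08, 3.08]. Speed limits (rad/s): [1.89, 1.89, 2.39, 3.14, 3.14, 3.14].

### API

Orientations are given as a rotation vector (axis times angle).
In Python, from station import robot gives the robot as it stands.
- The arm moves only by the tool drive_tool, never from a script. Its argument "targets" is text: rows parted by semicolons, each of 5 numbers parted by spaces: the closure, from 0 (fully open) to 1 (shut), then the shift along the tool's x, y, z in cm, then the turn about the tool's z in rad. A call has 1 to 10 rows; each row shifts and turns the commanded pose from where the row before left it, along the tool's axes as they then stand; what a row does not reach is not made up. A row lasts 1/12 s, in which the tool goes at most 41.7 mm and 7.16 degrees, less where a joint would pass 70% of its speed; a pose out of reach is approached as far as the arm can. A call is refused whole if a number of a shift passes 4.17 or a number of a turn 0.125, either way. A call with a gripper value outside its range is refused whole. The fingers move at their own pace and stop on an object; "force" is the grip in N (left out, the last holds). Time passes only in rows, so rows that do not move let the fingers close. It gives the time, the measured TCP pose, the force, the opening and the grip force at its end, in the units of the state.
- robot.observe(): the state, without advancing time (a new reading comes with each control period).
- robot.get_image(name): name is "side" or "top" or "wrist"; returns the picture (384x512x3 uint8, red, green, blue); there is no depth.
- robot.calibration(name): a dict with "camera_matrix" (3x3 intrinsics, pixels), "k1" (the pictures are not rectified: a ray, as slopes to the right and down, at radius r is drawn at 1 + k1 r^2 times it, then the intrinsics apply), "R" (3x3) and "t" (3): a world point X has camera coordinates R X + t; the wrist camera has in their place "mount" (4x4, takes a point from camera to tool coordinates, whose origin is the TCP and whose axes are the flange's). Camera axes: x right, y down, z forward; pixel columns grow to the right and rows downward; lengths in m; the calibration is good to about 2 mm. A picture is of the moment at which its call begins: read the wrist's pose just before it. calibration takes no time and is no camera call.
- robot.sign_off(): hands the job in; it is judged then, once.
The state is a dict: "time_s": time; "joints": joint angles; "qvel": joint speeds; "joint_efforts": joint torques, N m; "position": TCP position; "orientation": TCP orientation; "wrist_force": force on the tool from outside, world axes, zero at the start; "moment": the same for the moment, N m; "gripper_width": finger opening in m; "grasp_force": force on a finger pad.
Only numpy, scipy, OpenCV 4.12 (cv2) and the standard library are available. Lean on these libraries where they do the work, as an engineer would, in place of code of your own. Each camera call takes 0.05 s, during which the arm holds its last target. There are 200 camera calls.

### The job

Load the blue-capped vial rack into the autosampler: set it down gently, upright and lengthways, in the nest of the open sample drawer, then push the drawer fully home against its ejector spring and, while holding it in, slide its yellow-tabbed bolt fully across into the staple so that the drawer stays shut when you let go. The bolt may have been left sticking out; draw it back before you push. Leave the red-capped rack, the jar, the bottle and the cardboard box standing where they are.

Things in the scene. Friction and masses are not known exactly. Their poses are not given: they have to be found in the camera images.
- autosampler: Fixed bench instrument, 340 mm wide (y), 360 deep (x); yaw varies. Origin on the bench below the middle of its front face. x points into it (the way the drawer is pushed), y along its front (the way the bolt is thrown), z up. Lower front (plinth) grey, 122 mm high; black upper body 225 high, set back 70. Drawer bay: opening 134 wide, 5 to 115 high, centred on y = 0.
- drawer (a joint): Black sample drawer on the autosampler's x. m it stands out: 0 = home (front flush with the grey plinth), 0.19 = full out; starts 0.15 to 0.185 out. Friction 1.5 N; over the last 35 mm an ejector spring pushes it out, 4 N rising to 12.5 N at home, so unbolted it springs back 35 mm when let go. Resting on the bolt it sits up to 4 mm out.
- nest (a point): On the drawer: middle of the nest floor, where the middle of the rack's underside belongs; 20 mm above the bench, 88 behind the drawer's outer front face. Axes as the autosampler's. The nest is 116 mm (x) by 58 (y) inside four L-shaped corner lips 7 high, 4 thick, legs 18 long; its long sides are open between them. The tray is 110 wide without sides.
- drawer_front (a point): On the drawer: middle of the top edge of its outer front face, 112 mm above the bench. The front is a black block 25 mm thick (x), 128 wide (y), 6 to 112 mm above the bench. Axes as the autosampler's.
- bolt (a joint): Flat steel slide bolt across the drawer's front face, moved by its yellow tab along the autosampler's y. m: 0 = fully drawn back, 0.030 = fully thrown to +y; starts anywhere between, stays where left (2 N friction). Above 0.012 its nose strikes the outside of the staple as the drawer is pushed in; it enters the staple only with the drawer within 3 mm of home.
- bolt_tab (a point): On the bolt: grip point on the yellow tab, 96 mm above the bench, 29 in front of the drawer's face. The tab is 16 mm wide (y), stands out 10 to 44 mm from the drawer's face (bolt bar behind it), 76 to 108 mm above the bench; free on both sides and above. Axes as the autosampler's.
- staple (a point): Fixed steel staple that catches the bolt, on the plinth's front beside the drawer at the autosampler's y = +82 mm: 16 wide (y), 67 to 97 mm above the bench, standing 17 mm out. The point is the middle of its opening.
- rack_blue: White vial rack with ten blue-capped amber vials fixed in it (2 rows of 5): 104 mm long (x), 48 wide (y), rack 38 high, caps up to 53. About 0.16 kg. Origin at the middle of its underside. Either way round will do.
- rack_red: The same rack with ten red-capped clear vials, 104 x 48 x 53 mm, loose; stays. Origin at the middle of its underside. The two racks may have changed places.
- jar: Loose amber glass jar with white lid, 60 mm across, 70 high; stays. Origin at the middle of its underside.
- bottle: Loose clear solvent bottle with white cap, 66 mm across, 118 high; stays. Origin at the middle of its underside.
- vial_box: Loose cardboard box, 75 (x) x 55 (y) x 50 mm high; stays. Origin at the middle of its underside.
Things that resemble listed ones, but are neither listed nor needed, are in the scene too. What is shaped like the jar but pink is not meant.

How it is judged:
On the way, in this order (a step that is already met when the one before it is completed fails the run):
1. the blue-capped rack sits flat in the drawer's nest, let go (x of rack_blue in the frame of nest between -0.008 and 0.008 m and y of rack_blue in the frame of nest between -0.008 and 0.008 m and z of rack_blue in the frame of nest between -0.0035 and 0.0035 m and angle between the x axis of rack_blue and the x axis of nest, either way round below 0.15 rad and angle between rack_blue's own z axis and vertical below 0.06 rad and contact force between the fingers and rack_blue below 0.3 N), for 0.2 s.
2. the drawer is pushed home against its spring (value of joint drawer below 0.006 m), for 0.1 s.
At the end, for the whole second after the job is handed in: Drawer within 8 mm of home, held by the bolt (thrown 22 mm or more); blue rack at rest in the nest: 8 mm of its middle, 3.5 mm of its floor, 0.15 rad lengthways, tilt under 0.06 rad; the other rack, jar, bottle and box upright within 30 mm of their places (x of rack_blue in the frame of nest between -0.008 and 0.008 m and y of rack_blue in the frame of nest between -0.008 and 0.008 m and z of rack_blue in the frame of nest between -0.0035 and 0.0035 m and angle between the x axis of rack_blue and the x axis of nest, either way round below 0.15 rad and angle between rack_blue's own z axis and vertical below 0.06 rad and value of joint drawer below 0.008 m and value of joint bolt above 0.022 m and linear speed of rack_blue below 0.03 m/s and distance of each of rack_red, jar, bottle, vial_box from where it was at the start of the episode below 0.03 m and angle between each of rack_red, jar, bottle, vial_box's own z axis and vertical below 0.2 rad); the robot touches nothing.
It fails at once if the red-capped rack, jar, bottle or box is knocked over or shifted by more than 30 mm (distance of any of rack_red, jar, bottle, vial_box from where it was at the start of the episode above 0.03 m or angle between any of rack_red, jar, bottle, vial_box's own z axis and vertical above 0.4 rad).
It fails at once if the blue-capped rack is tipped more than 0.6 rad (angle between rack_blue's own z axis and vertical above 0.6 rad).
It fails at once if the blue-capped rack is dropped (falls free at over 0.45 m/s) (contact force between the fingers and rack_blue below 0.1 N and linear speed of rack_blue above 0.45 m/s and height (world z) of rack_blue above 0.026 m).
It also fails if it takes over 59 s, if anything falls off the work surface, if the arm or the gripper's body presses on something with over 40 N, if the wrist force passes 120 N, or if a joint passes its speed limit or range.

## Working session

There is one attempt and no reset: what is moved stays moved. The work goes in short steps, Python scripts to look and compute and a tool call to move; the robot and the scene stay as the last step left them, time stands still between calls to the robot, and variables do not carry over. Pictures are saved under pics/ and viewed, at most 12 in all, crops included, and the job is handed in when it is done.

Besides the shell and the picture viewer there is one more tool, called after "Call:" in YAML: its name, and indented under it one key for each argument. drive_tool: Moves the arm, as the interface text tells. Its arguments: {"type":"object","properties":{"targets":{"type":"string"},"force":{"type":"number"}},"required":["targets"]}

```bash
mkdir -p pics
cat > h.py <<'E'
import numpy as np, cv2
from station import robot
def ray(name,px):
    c=robot.calibration(name);K=np.array(c["camera_matrix"]);k1=c["k1"]
    d=np.array([(px[0]-K[0,2])/K[0,0],(px[1]-K[1,2])/K[1,1]]);u=d.copy()
    for _ in range(30): u=d/(1+k1*(u@u))
    v=np.array([u[0],u[1],1.])
    if "R" in c:
        R=np.array(c["R"]);t=np.array(c["t"]);return -R.T@t,R.T@v
    M=np.array(c["mount"]);s=robot.observe()
    Rt=cv2.Rodrigues(np.array(s["orientation"],float))[0]
    return Rt@M[:3,3]+np.array(s["position"]),Rt@M[:3,:3]@v
def onz(name,px,z):
    o,d=ray(name,px);return o+d*(z-o[2])/d[2]
def proj(name,X):
    c=robot.calibration(name);K=np.array(c["camera_matrix"]);X=np.array(X,float)
    if "R" in c: p=np.array(c["R"])@X+np.array(c["t"])
    else:
        M=np.array(c["mount"]);s=robot.observe();Rt=cv2.Rodrigues(np.array(s["orientation"],float))[0]
        p=M[:3,:3].T@(Rt.T@(X-np.array(s["position"]))-M[:3,3])
    u=p[:2]/p[2];u=u*(1+c["k1"]*(u@u));return K[:2,:2]@u+K[:2,2]
def snap(name,f):
    im=np.array(robot.get_image(name))[:,:,::-1].copy();cv2.imwrite("pics/"+f,im);return im
E
python3 - <<'E'
from h import *
a=snap("top","top0.png");b=snap("side","side0.png")
cv2.imwrite("pics/both.png",np.vstack([a,b])[:,:])
s=robot.observe();print({k:np.round(v,3) for k,v in s.items()})
for n in("top","side","wrist"):
    c=robot.calibration(n);print(n,{k:np.round(v,3).tolist() for k,v in c.items()})
E
```

```text
{'time_s': np.float64(0.1), 'joints': array([ 1.126,  0.379,  1.735,  0.   ,  1.029, -0.033]), 'qvel': array([-0.   , -0.001, -0.003,  0.   , -0.003, -0.   ]), 'joint_efforts': array([-1.0000e-03, -7.6505e+01, -4.3530e+01,  6.5000e-02,  4.0000e-02,
       -0.0000e+00]), 'position': array([0.28 , 0.641, 0.227]), 'orientation': array([-6.420e-01, -3.075e+00,  2.000e-03]), 'wrist_force': array([-0.481, -0.476, -0.138]), 'moment': array([-0.024,  0.022,  0.007]), 'grasp_force': np.float64(0.0), 'gripper_width': np.float64(0.091)}
top {'camera_matrix': [[446.132, 0.0, 254.768], [0.0, 446.132, 187.32], [0.0, 0.0, 1.0]], 'k1': -0.105, 'R': [[0.026, -1.0, -0.014], [-0.995, -0.025, -0.094], [0.094, 0.016, -0.995]], 't': [0.05, 0.601, 1.002]}
side {'camera_matrix': [[396.737, 0.0, 255.817], [0.0, 396.737, 185.263], [0.0, 0.0, 1.0]], 'k1': -0.13, 'R': [[-0.909, 0.416, -0.002], [0.341, 0.743, -0.575], [-0.238, -0.523, -0.818]], 't': [0.519, -0.195, 1.163]}
wrist {'camera_matrix': [[280.404, 0.0, 254.655], [0.0, 280.404, 195.198], [0.0, 0.0, 1.0]], 'k1': -0.059, 'mount': [[-0.0, -0.969, -0.247, 0.07], [1.0, -0.0, -0.0, -0.0], [0.0, -0.247, 0.969, -0.157], [0.0, 0.0, 0.0, 1.0]]}
```

View pics/top0.png

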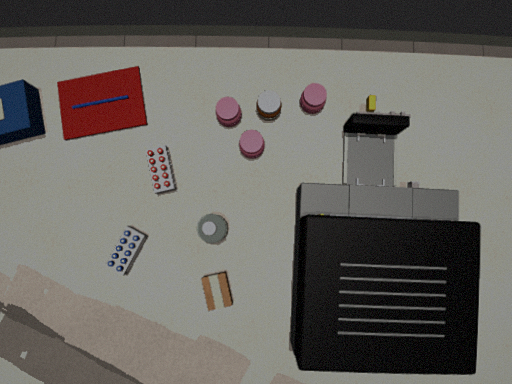

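View pics/side0.png

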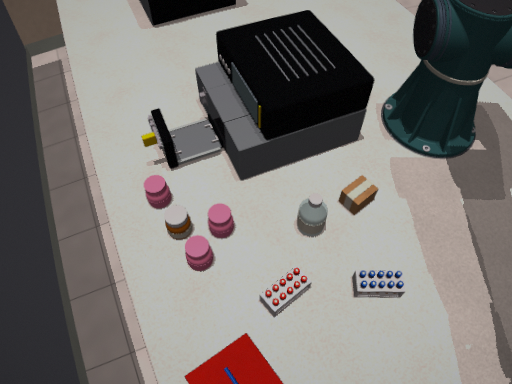

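The top view shows the blue-capped rack at (126,250), the red-capped rack at (161,170), and the open drawer with its front at (376,122), tab at (371,102) and staple at (413,184). The side view agrees, with the blue rack at (379,283) and the tab at (149,139).

These could be taken for the target: the red-capped rack at (161,170), the red folder with a blue pen at (100,103) and the dark-blue box at (18,112). By its blue caps and white body I choose (126,250), and the crop will check it.

Run:
```python
from h import *
a=cv2.imread("pics/top0.png");b=cv2.imread("pics/side0.png")
hsv=cv2.cvtColor(a,cv2.COLOR_BGR2HSV)
m=cv2.inRange(hsv,(105,100,40),(130,255,255));m[:, :95]=0;m[:220]=0
n,l,st,ce=cv2.connectedComponentsWithStats(m)
P=np.array([onz("top",ce[i],0.053)[:2] for i in range(1,n) if st[i,4]>=6]);print(st[1:,4],np.round(P,3).tolist())
(c,sz,ang)=cv2.minAreaRect((P*1000).astype(np.float32));print("rack",c,sz,ang)
m=cv2.inRange(hsv,(20,120,100),(35,255,255));m[:,:360]=0;m[150:]=0
n,l,st,ce=cv2.connectedComponentsWithStats(m);print("tab",st[1:],ce[1:],[onz("top",x,0.108) for x in ce[1:]])
hs=cv2.cvtColor(b,cv2.COLOR_BGR2HSV);m=cv2.inRange(hs,(20,120,100),(35,255,255));m[:,200:]=0
n,l,st,ce=cv2.connectedComponentsWithStats(m);print("tabs",st[1:],ce[1:],[onz("side",x,0.1) for x in ce[1:]])
c1=cv2.resize(a[85:225,285:485],None,fx=4,fy=4,interpolation=cv2.INTER_CUBIC)
c2=cv2.resize(a[215:285,95:165],None,fx=4,fy=4,interpolation=cv2.INTER_CUBIC)
c1[280:,:][0:280,0:0]
c1[-280:,:280][:]=c1[-280:,:280]
cv2.imwrite("pics/c1.png",cv2.convertScaleAbs(c1,alpha=1.6,beta=20));cv2.imwrite("pics/c2.png",c2)
```

```text
[14  1 15 17 16 16 13 15 18 16 15] [[0.487, 0.351], [0.476, 0.331], [0.469, 0.36], [0.459, 0.341], [0.452, 0.37], [0.442, 0.348], [0.435, 0.379], [0.425, 0.358], [0.418, 0.387], [0.407, 0.366]]
rack (447.11492919921875, 358.94378662109375) (23.794452667236328, 78.46417236328125) 63.44839859008789
tab [[369  95   7  15 103]] [[371.94174757 102.        ]] [array([ 0.78608813, -0.18762878,  0.108     ])]
tabs [[142 132  13   8  65]
 [149 145   1   1   1]
 [146 146   1   1   1]] [[148.13846154 135.73846154]
 [149.         145.        ]
 [146.         146.        ]] [array([ 0.78455042, -0.18919673,  0.1       ]), array([ 0.79084866, -0.15793735,  0.1       ]), array([ 0.79861799, -0.15798061,  0.1       ])]
```

View pics/c1.png

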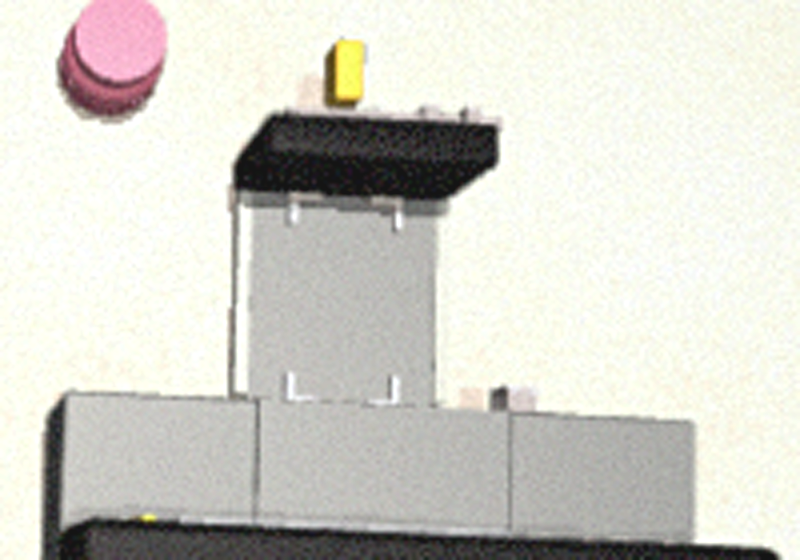

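View pics/c2.png

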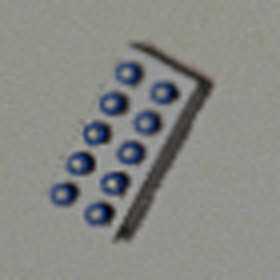

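The drawer crop shows the plinth's top edge running (301,184) to (458,190), the drawer front's outer top edge (354,113) to (409,115), near lip corners at (358,185) and (384,186), and the tab at (371,102). The rack crop shows ten blue caps in a white rack, so the choice stands.

Run:
```python
from h import *
f=lambda x,y:(285+x/4-.4,85+y/4-.4)
A=onz("top",f(65,394),.122);B=onz("top",f(694,421),.122);print("plinth",A,B,np.linalg.norm(A-B))
C=onz("top",f(275,112),.112);D=onz("top",f(498,119),.112);print("front",C,D,np.linalg.norm(C-D))
L=[onz("top",f(*p),.025) for p in((291,400),(396,403),(293,200),(400,203))];print("lips",np.round(L,3))
e=(B-A)/np.linalg.norm(B-A);ey=e[:2];ex=np.array([-ey[1],ey[0]])*1.0
ex=np.array([ey[1],-ey[0]]);print("ey",ey,"ex",ex)
O=((A+B)/2)[:2];g=lambda p:((p[:2]-O)@ex,(p[:2]-O)@ey)
for n,p in dict(C=C,D=D,tab=onz("top",(371.9,102),.106),L0=L[0],L1=L[1],L2=L[2],L3=L[3],st=onz("top",f(500,398),.09)).items(): print(n,np.round(g(p),4))
```

```text
plinth [ 0.60224751 -0.03300292  0.122     ] [ 0.59628599 -0.37042337  0.122     ] 0.3374731059019981
front [ 0.75986919 -0.14570619  0.112     ] [ 0.76000806 -0.26853937  0.112     ] 0.12283325897916557
lips [[ 0.612 -0.173  0.025]
 [ 0.612 -0.235  0.025]
 [ 0.731 -0.174  0.025]
 [ 0.731 -0.238  0.025]]
ey [-0.01766516 -0.99984396] ex [-0.99984396  0.01766516]
C [-0.1596 -0.0588]
D [-0.1619  0.064 ]
tab [-0.1871 -0.017 ]
L0 [-0.0126 -0.0288]
L1 [-0.0135  0.033 ]
L2 [-0.131  -0.0298]
L3 [-0.1322  0.0339]
st [-0.0115  0.0731]
```

Call:
drive_tool:
  targets: "0 -2.95 -2.13 0 0; 0 -2.95 -2.13 0 0; 0 -2.95 -2.13 0 0; 0 -2.95 -2.13 0 0; 0 -2.95 -2.13 0 0; 0 -2.95 -2.13 0 0; 0 -2.95 -2.13 0 0; 0 -2.95 -2.13 0 0; 0 -2.95 -2.13 0 0; 0 0 0 0 0.07"
  force: 25

```text
time_s: 0.93
position: [0.4487, 0.3554, 0.2277]
orientation: [0.751, 3.05, -0.002]
wrist_force: [-1.0, 0.7, -0.3]
gripper_width: 0.0913
grasp_force: 0.0
```

Call:
drive_tool:
  targets: "0 0 0 0 0; 0 0 0 0 0"

```text
time_s: 1.1
position: [0.4467, 0.3595, 0.2278]
orientation: [-0.748, -3.051, 0.0]
wrist_force: [0.6, -0.1, -0.7]
gripper_width: 0.091
grasp_force: 0.0
```

```bash
cat >> h.py <<'E'
def togo(x,y,z,yaw):
    "shift cm along tool axes and turn to bring TCP to x,y,z with tool x axis at world yaw (deg)"
    s=robot.observe();R=cv2.Rodrigues(np.array(s["orientation"],float))[0]
    d=R.T@(np.array([x,y,z])-s["position"])*100
    cur=np.degrees(np.arctan2(R[1,0],R[0,0]));t=-np.radians((yaw-cur+180)%360-180)
    print("pos",np.round(s["position"],4),"yaw",round(cur,2),"shift cm",np.round(d,2),"turn",round(t,3),"F",np.round(s["wrist_force"],1),"t",s["time_s"],"tilt",np.round(R[:,2],3),"j",np.round(s["joints"],2))
E
python3 - <<'E'
from h import *
a=snap("wrist","w1.png")
hsv=cv2.cvtColor(a,cv2.COLOR_BGR2HSV)
m=cv2.inRange(hsv,(105,100,40),(130,255,255));n,l,st,ce=cv2.connectedComponentsWithStats(m)
k=[i for i in range(1,n) if st[i,4]>=40];print(st[k,4],ce[k].round(0).tolist())
P=np.array([onz("wrist",ce[i],0.052)[:2] for i in k])
print(cv2.minAreaRect((P*1000).astype(np.float32)),P.mean(0)); 
d=cv2.fitLine(P.astype(np.float32),cv2.DIST_L2,0,.01,.01).ravel();print(np.degrees(np.arctan2(d[1],d[0])))
togo(.4471,.3589,.026,152.6)
E
```

```text
[60 58 60 57 58 54 56 59 59 54] [[246.0, 148.0], [265.0, 147.0], [246.0, 164.0], [265.0, 163.0], [247.0, 180.0], [265.0, 179.0], [247.0, 195.0], [265.0, 195.0], [266.0, 210.0], [247.0, 210.0]]
((443.354736328125, 363.0914001464844), (23.032196044921875, 77.28726196289062), 63.568241119384766) [0.44328622 0.36318132]
-26.299774
pos [0.4465 0.36   0.2278] yaw 152.52 shift cm [-0.11 -0.06 20.18] turn -0.001 F [-0.1  0.6  0.7] t 1.15 tilt [-0. -0. -1.] j [ 0.64  0.18  1.99  0.    0.97 -0.45]
```

Call:
drive_tool:
  targets: "0 0.16 0 4 0; 0 0 0 4 0; 0 0 0 4 0; 0 0 0 3 0; 0 0 0 2 0; 0 0 0 1.6 0; 0 0 0 1.58 0; 0 0 0 0 0; 1 0 0 0 0; 1 0 0 0 0"
  force: 25

```text
time_s: 1.98
position: [0.4454, 0.3611, 0.0269]
orientation: [0.747, 3.051, 0.001]
wrist_force: [0.2, -0.5, 0.5]
gripper_width: 0.0803
grasp_force: 0.0
```

Call:
drive_tool:
  targets: "1 0 0 0 0; 1 0 0 0 0; 1 0 0 0 0; 1 0 0 0 0"

```text
time_s: 2.32
position: [0.4456, 0.3605, 0.0267]
orientation: [0.749, 3.05, 0.001]
wrist_force: [-0.0, 0.0, 0.8]
gripper_width: 0.0539
grasp_force: 0.0
```

Call:
drive_tool:
  targets: "1 0 0 0 0; 1 0 0 0 0; 1 0 0 0 0; 1 0 0 0 0; 1 0 0 -1 0; 1 0 0 -2 0; 1 0 0 -3 0; 1 0 0 -4 0; 1 0 0 -4 0; 1 0 0 -3 0"

```text
time_s: 3.15
position: [0.4455, 0.3604, 0.1997]
orientation: [0.749, 3.05, 0.002]
wrist_force: [0.7, 0.8, -1.5]
gripper_width: 0.0481
grasp_force: 24.9
```

Run:
```python
from h import *
a=snap("wrist","w2.png")
togo(.672,-.2052,.2,179.5)
s=robot.observe();print(s["gripper_width"],s["grasp_force"])
hsv=cv2.cvtColor(a,cv2.COLOR_BGR2HSV)
m=cv2.inRange(hsv,(105,100,40),(130,255,255));n,l,st,ce=cv2.connectedComponentsWithStats(m)
k=[i for i in range(1,n) if st[i,4]>=40]
R=cv2.Rodrigues(np.array(s["orientation"]))[0]
P=np.array([R.T@(onz("wrist",ce[i],s["position"][2]+.026)-s["position"]) for i in k]);print(st[k,4],"caps in tool frame",np.round(P,4).tolist(),P.mean(0))
```

```text
pos [0.4476 0.362  0.2048] yaw 152.4 shift cm [-46.16 -39.87   0.35] turn -0.473 F [5.  3.7 4.1] t 3.2 tilt [ 0.007  0.005 -1.   ] j [ 0.64  0.21  2.01  0.    0.92 -0.45]
0.04780011082137351 24.939034581184387
[439 440 456 458 383 379] caps in tool frame [[0.0421, -0.0113, -0.0262], [0.042, 0.0108, -0.0261], [0.0235, -0.0112, -0.0262], [0.0235, 0.0109, -0.026], [-0.0122, 0.0108, -0.0259], [-0.0122, -0.0108, -0.026]] [ 0.01777762 -0.00012925 -0.0260648 ]
```

View pics/w2.png

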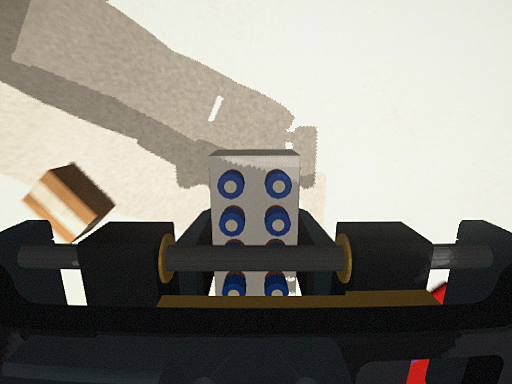

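The wrist view shows the blue rack held squarely, with caps at (231,185) and (278,185) and its far end edge at row 150 to 157. The fingers are clear of the red rack.

Call:
drive_tool:
  targets: "1 0 0 0 -0.118; 1 0 0 0 -0.118; 1 0 0 0 -0.118; 1 0 0 0 -0.118; 1 0 0 0 0; 1 0 0 0 0"

```text
time_s: 3.7
position: [0.4452, 0.3601, 0.1962]
orientation: [-0.021, -3.141, 0.0]
wrist_force: [0.3, -1.1, -1.1]
gripper_width: 0.0476
grasp_force: 24.9
```

Run:
```python
from h import *
a=snap("wrist","w3.png")
s=robot.observe();R=cv2.Rodrigues(np.array(s["orientation"]))[0];z0=s["position"][2]-.0267
g=cv2.cvtColor(a,cv2.COLOR_BGR2GRAY);print(g[135:170,240:270].mean(1).round().astype(int).tolist())
for r,h in((150,0),(157,.038)): print(r,R.T@(onz("wrist",(254,r),z0+h)-s["position"]))
togo(.675,-.2052,.2,179.5)
```

```text
[176, 175, 173, 174, 170, 171, 169, 169, 168, 164, 166, 166, 165, 159, 116, 85, 89, 89, 89, 86, 101, 142, 136, 135, 134, 134, 135, 134, 134, 133, 134, 133, 133, 134, 133]
150 [ 0.05313486 -0.00039769  0.02670844]
157 [ 0.05293882 -0.00030982 -0.0112916 ]
pos [0.4452 0.3602 0.1962] yaw 179.19 shift cm [-23.77 -56.21  -0.38] turn -0.005 F [-0.1  0.3 -1.4] t 3.75 tilt [-0. -0. -1.] j [ 0.64  0.22  2.01  0.    0.91 -0.92]
```

Call:
drive_tool:
  targets: "1 -1.47 -3.51 0 0; 1 -1.47 -3.51 0 0; 1 -1.47 -3.51 0 0; 1 -1.47 -3.51 0 0; 1 -1.47 -3.51 0 0; 1 -1.47 -3.51 0 0; 1 -1.47 -3.51 0 0; 1 -1.47 -3.51 0 0; 1 -1.47 -3.51 0 0; 1 -1.47 -3.51 0 0"

```text
time_s: 4.58
position: [0.5892, 0.0059, 0.1962]
orientation: [-0.022, -3.142, -0.0]
wrist_force: [0.9, 1.3, -1.1]
gripper_width: 0.0479
grasp_force: 24.9
```

Call:
drive_tool:
  targets: "1 -1.47 -3.51 0 0; 1 -1.47 -3.51 0 0; 1 -1.47 -3.51 0 0; 1 -1.47 -3.51 0 0; 1 -1.47 -3.51 0 0; 1 -1.47 -3.51 0 0; 1 0 0 0 0; 1 0 0 0 0; 1 0 0 0 0"

```text
time_s: 5.33
position: [0.6746, -0.2034, 0.1957]
orientation: [-0.02, -3.141, -0.001]
wrist_force: [-0.8, 0.5, -0.9]
gripper_width: 0.0477
grasp_force: 24.9
```

Run:
```python
from h import *
a=snap("wrist","w4.png");togo(.6735,-.2052,.055,179.5);snap("side","s4.png")
```

```text
pos [ 0.6745 -0.2028  0.1958] yaw 179.36 shift cm [ 0.09 -0.25 14.08] turn -0.002 F [-0.3  0.3 -1.5] t 5.3833 tilt [-0.001  0.    -1.   ] j [-0.33  0.42  1.74  0.    0.98 -1.88]
```

View pics/w4.png

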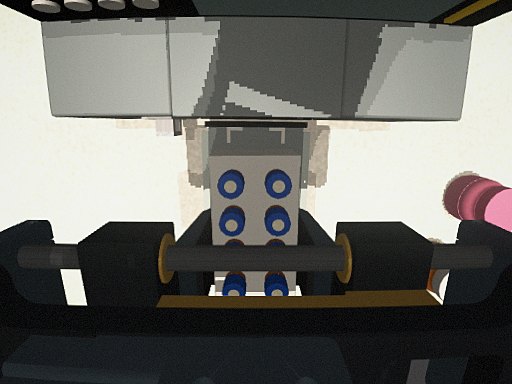

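The wrist view shows the near lips with outer corners at about (227,129) and (283,129). The plinth's front top edge runs (52,116) to (462,121), and nothing is in the way.

Run:
```python
from h import *
a=cv2.imread("pics/w4.png");s=robot.observe();R=cv2.Rodrigues(np.array(s["orientation"]))[0]
g=cv2.cvtColor(a,cv2.COLOR_BGR2GRAY)
for r in(134,138,142):print(r,g[r,220:292].tolist())
print(g[122:146,232:240].mean(1).astype(int).tolist())
for p in((227,129),(283,129)):print("lip",R.T@(onz("wrist",p,.026)-s["position"]))
for p in((52,116),(462,121)):print("plinth",R.T@(onz("wrist",p,.122)-s["position"]))
```

```text
134 [85, 83, 89, 92, 88, 82, 93, 134, 140, 143, 100, 90, 84, 84, 86, 86, 83, 89, 83, 85, 85, 84, 84, 89, 90, 85, 85, 86, 83, 88, 84, 82, 88, 83, 85, 82, 85, 84, 83, 83, 84, 90, 79, 84, 86, 86, 84, 86, 85, 81, 83, 84, 85, 80, 86, 84, 77, 82, 86, 81, 73, 113, 141, 138, 135, 79, 83, 79, 87, 86, 85, 84]
138 [89, 84, 84, 80, 89, 84, 96, 133, 144, 142, 101, 87, 86, 82, 91, 86, 78, 84, 89, 85, 84, 84, 84, 87, 84, 84, 85, 80, 82, 89, 86, 84, 88, 84, 82, 85, 83, 89, 84, 86, 82, 88, 85, 85, 83, 88, 86, 81, 83, 84, 82, 81, 83, 85, 82, 86, 85, 79, 85, 83, 79, 122, 139, 138, 123, 78, 84, 86, 83, 84, 83, 88]
142 [86, 85, 85, 87, 84, 79, 95, 132, 137, 140, 101, 77, 84, 84, 79, 86, 92, 84, 83, 88, 85, 86, 87, 86, 84, 88, 85, 87, 80, 81, 78, 85, 84, 83, 85, 80, 83, 84, 84, 80, 84, 87, 85, 78, 82, 81, 82, 85, 80, 83, 84, 83, 81, 77, 84, 84, 86, 79, 87, 78, 79, 132, 136, 136, 119, 82, 86, 83, 85, 86, 81, 83]
[27, 30, 32, 27, 21, 151, 141, 139, 112, 80, 83, 84, 85, 85, 84, 84, 85, 83, 85, 84, 85, 83, 86, 84]
lip [ 0.06410838 -0.03144805  0.17000257]
lip [0.0641054  0.03228138 0.17001889]
plinth [ 0.07795339 -0.16639642  0.07397622]
plinth [0.07403211 0.17127853 0.07406037]
```

Call:
drive_tool:
  targets: "1 0.3 0.06 0 0; 1 0 0 3 0; 1 0 0 3 0; 1 0 0 3 0; 1 0 0 2 0; 1 0 0 1 0; 1 0 0 0.6 0; 1 0 0 0.5 0; 1 0 0 0.4 0; 1 0 0 0 0"

```text
time_s: 6.27
position: [0.6724, -0.203, 0.0616]
orientation: [0.015, 3.141, -0.0]
wrist_force: [0.6, -0.8, -1.3]
gripper_width: 0.0481
grasp_force: 24.9
```

Run:
```python
from h import *
togo(.6715,-.2022,.0467,179.5)
a=snap("wrist","w5.png");b=snap("side","s5.png");t=snap("top","t5.png")
v=np.zeros((384*1,800,3),np.uint8)
c=cv2.resize(a[60:300,130:390],(400,370));d=cv2.resize(b[80:210,120:260],(400,371))
cv2.imwrite("pics/m5.png",cv2.convertScaleAbs(np.hstack([c,d[:370]]),alpha=1.4))
```

```text
pos [ 0.6724 -0.203   0.0616] yaw 179.44 shift cm [0.09 0.07 1.49] turn -0.001 F [ 0.6 -0.8 -1.3] t 6.2667 tilt [ 0.001 -0.    -1.   ] j [-0.33  0.59  1.77  0.    0.78 -1.89]
```

View pics/m5.png

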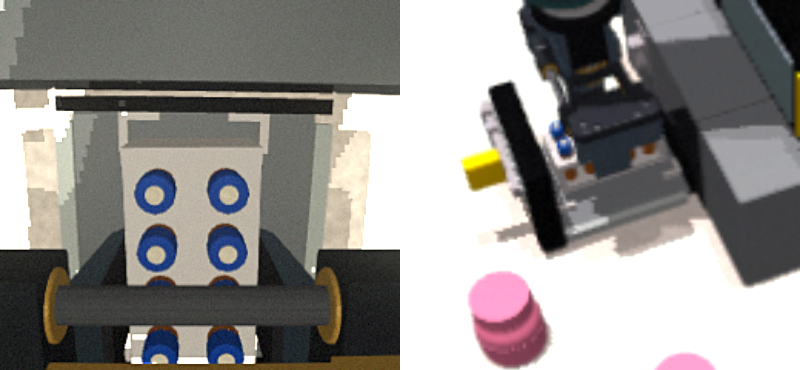

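The crops show the rack hanging square over the nest, with the lips (outer edges at crop columns 120 and 268) on either side of it (122 to 262). It needs about 1 mm in x and y, then lowering.

Call:
drive_tool:
  targets: "1 0.1 0.08 0 0; 1 0 0 0.4 0; 1 0 0 0.4 0; 1 0 0 0.3 0; 1 0 0 0.2 0; 1 0 0 0.1 0; 1 0 0 0 0; 1 0 0 0 0"

```text
time_s: 7.08
position: [0.6711, -0.2022, 0.0471]
orientation: [-0.015, -3.142, -0.0]
wrist_force: [0.8, 0.6, -1.5]
gripper_width: 0.0478
grasp_force: 24.9
```

Run:
```python
from h import *
togo(.6715,-.2022,.0467,179.5)
```

```text
pos [ 0.6711 -0.2022  0.0471] yaw 179.44 shift cm [-0.04 -0.    0.04] turn -0.001 F [ 0.8  0.6 -1.5] t 7.0833 tilt [-0.  0. -1.] j [-0.33  0.61  1.77 -0.    0.76 -1.89]
```

Call:
drive_tool:
  targets: "1 0 0 0.05 0; 1 0 0 0 0; 0.9 0 0 0 0; 0.4 0 0 0 0; 0.35 0 0 0 0; 0.3 0 0 0 0; 0.2 0 0 0 0; 0.1 0 0 0 0; 0 0 0 0 0; 0 0 0 0 0"

```text
time_s: 7.92
position: [0.6711, -0.2022, 0.0466]
orientation: [0.015, 3.142, -0.0]
wrist_force: [0.7, 0.5, 0.2]
gripper_width: 0.0873
grasp_force: 0.0
```

Call:
drive_tool:
  targets: "0 0 0 0 0; 0 0 0 -1 0; 0 0 0 -2 0; 0 0 0 -3 0; 0 0 0 -4 0; 0 0 0 -4 0; 0 0 0 -2 0; 0 0 0 0 0; 0 0 0 0 0; 0 0 0 0 0"

```text
time_s: 8.75
position: [0.6706, -0.202, 0.2062]
orientation: [-0.015, -3.141, -0.0]
wrist_force: [-0.1, -0.9, -0.9]
gripper_width: 0.0912
grasp_force: 0.0
```

Run:
```python
from h import *
togo(.79,-.187,.21,179.5)
a=snap("wrist","w6.png");t=snap("top","t6.png")
c=cv2.resize(a[60:300,130:390],(400,370));d=cv2.resize(t[80:210,300:440],(400,371))
cv2.imwrite("pics/m6.png",cv2.convertScaleAbs(np.hstack([c,d[:370]]),alpha=1.4))
```

```text
pos [ 0.6706 -0.202   0.2062] yaw 179.44 shift cm [-11.93   1.61  -0.39] turn -0.001 F [-0.1 -0.9 -0.9] t 8.75 tilt [-0.001  0.    -1.   ] j [-0.33  0.4   1.74  0.    1.   -1.89]
```

View pics/m6.png

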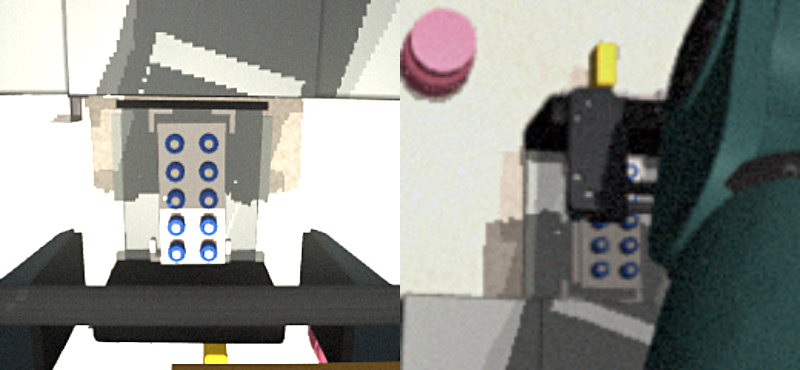

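The crops show the blue rack sitting flat and square inside the four lips. The yellow tab is at about wrist pixel (270,290).

Run:
```python
from h import *
a=cv2.imread("pics/w6.png");hsv=cv2.cvtColor(a,cv2.COLOR_BGR2HSV)
m=cv2.inRange(hsv,(22,150,120),(35,255,255));m[:,:200]=0;m[:,330:]=0
n,l,st,ce=cv2.connectedComponentsWithStats(m);print(st[1:])
for i in range(1,n):
  if st[i,4]>30:
    x,y,w,h=st[i,:4]; print([onz("wrist",p,.108) for p in((x-.5,y+h-2),(x+w-.5,y+h-2),(x+w/2,y))])
t=cv2.imread("pics/t6.png");hsv=cv2.cvtColor(t,cv2.COLOR_BGR2HSV);m=cv2.inRange(hsv,(20,120,100),(35,255,255));m[:,:360]=0;m[150:]=0
n,l,st,ce=cv2.connectedComponentsWithStats(m);print(st[1:]);x,y,w,h=st[1,:4]
print(onz("top",(x+w-.5,y-.5),.108),onz("top",(x+w-.5,y+h-.5),.108))
```

```text
[[263 289  15   7  89]]
[array([ 0.77071703, -0.19467247,  0.108     ]), array([ 0.77091755, -0.17914977,  0.108     ]), array([ 0.76490512, -0.1864327 ,  0.108     ])]
[[369  95   7  15 102]]
[ 0.80334193 -0.19569747  0.108     ] [ 0.76945497 -0.19533622  0.108     ]
```

Call:
drive_tool:
  targets: "0 -3 0.41 0 0; 0 -3 0.41 0 0; 0 -3 0.41 0 0; 0 -2.73 0.4 0 0; 0 0 0 3 0; 0 0 0 3 0; 0 0 0 2.5 0; 0 0 0 1.5 0; 0 0 0 0.7 0; 0 0 0 0 0"
  force: 30

```text
time_s: 9.68
position: [0.7876, -0.1868, 0.0975]
orientation: [-0.016, -3.139, -0.001]
wrist_force: [0.2, 0.3, -0.0]
gripper_width: 0.0911
grasp_force: 0.0
```

Call:
drive_tool:
  targets: "0 0 0 0 0; 0 0 0 0 0"

```text
time_s: 9.85
position: [0.7894, -0.1873, 0.1014]
orientation: [0.015, 3.139, -0.001]
wrist_force: [-0.7, 0.5, 0.1]
gripper_width: 0.0911
grasp_force: 0.0
```

Run:
```python
from h import *
togo(.788,-.1868,.092,179.5)
a=snap("side","s7.png");cv2.imwrite("pics/s7c.png",cv2.resize(a[70:230,90:290],None,fx=3,fy=3))
```

```text
pos [ 0.7894 -0.1873  0.1014] yaw 179.43 shift cm [0.14 0.05 0.94] turn -0.001 F [-0.7  0.5  0.1] t 9.85 tilt [ 0.002 -0.001 -1.   ] j [-0.26  0.68  1.52  0.    0.94 -1.82]
```

View pics/s7c.png

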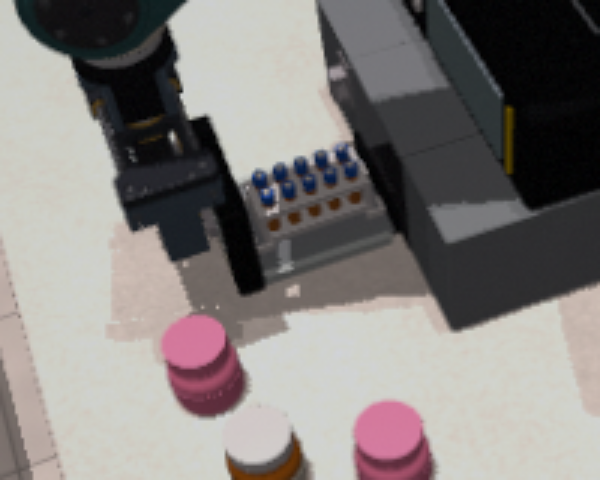

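The side crop shows the rack seated level in the nest and the open gripper straddling the tab (at crop (190,190)), with the drawer front at (230,210) clear.

Call:
drive_tool:
  targets: "0 0.1 0 0.8 0; 1 0 0 0 0; 1 0 0 0 0; 1 0 0 0 0; 1 0 0 0 0; 1 0 0 0 0; 1 0 0 0 0; 1 0 0 0 0; 1 0 0 0 0; 1 0 0 0 0"
  force: 30

```text
time_s: 10.73
position: [0.7875, -0.187, 0.0916]
orientation: [0.015, 3.142, 0.0]
wrist_force: [-0.5, 0.5, 1.1]
gripper_width: 0.0339
grasp_force: 0.0
```

Call:
drive_tool:
  targets: "1 0 0 0 0; 1 0 0 0 0; 1 0 0 0 0; 1 0 0 0 0"

```text
time_s: 11.07
position: [0.7875, -0.187, 0.0917]
orientation: [0.016, 3.142, 0.0]
wrist_force: [0.4, 0.9, -0.8]
gripper_width: 0.0159
grasp_force: 30.0
```

Call:
drive_tool:
  targets: "1 0 0.3 0 0; 1 0 0.3 0 0; 1 0 0.3 0 0; 1 0 0.3 0 0"

```text
time_s: 11.4
position: [0.7878, -0.1751, 0.0917]
orientation: [0.015, 3.141, -0.001]
wrist_force: [0.6, -30.4, -3.7]
gripper_width: 0.0155
grasp_force: 30.0
```

Call:
drive_tool:
  targets: "1 0 0.3 0 0; 1 0 0.3 0 0; 1 0 0 0 0"

```text
time_s: 11.65
position: [0.7876, -0.1748, 0.0917]
orientation: [0.014, 3.14, -0.013]
wrist_force: [0.7, -45.8, -8.1]
gripper_width: 0.016
grasp_force: 30.0
```

Call:
drive_tool:
  targets: "1 0 -0.5 0 0; 1 0 -0.12 0 0; 1 0 0 0 0; 1 0.5 0 0 0; 1 1 0 0 0; 1 1.5 0 0 0; 1 1.5 0 0 0; 1 1.5 0 0 0; 1 1.5 0 0 0; 1 1 0 0 0"
  force: 50

```text
time_s: 12.48
position: [0.7016, -0.1736, 0.0917]
orientation: [-0.015, -3.141, -0.001]
wrist_force: [3.2, 0.9, -4.4]
gripper_width: 0.016
grasp_force: 50.0
```

Call:
drive_tool:
  targets: "1 1 0 0 0; 1 1 0 0 0; 1 1 0 0 0; 1 0.7 0 0 0; 1 0 0 0 0"

```text
time_s: 12.9
position: [0.6644, -0.1738, 0.0917]
orientation: [-0.016, -3.141, -0.001]
wrist_force: [-0.5, 2.2, -2.0]
gripper_width: 0.0159
grasp_force: 50.0
```

Call:
drive_tool:
  targets: "1 0.6 0 0 0; 1 0.6 0 0 0; 1 0.6 0 0 0; 1 0.6 0 0 0; 1 0.4 0 0 0; 1 0 0 0 0"

```text
time_s: 13.4
position: [0.6384, -0.1738, 0.0918]
orientation: [0.016, 3.139, -0.001]
wrist_force: [9.0, 1.7, -7.9]
gripper_width: 0.0161
grasp_force: 50.0
```

Call:
drive_tool:
  targets: "1 0.3 0 0 0; 1 0.3 0 0 0; 1 0 0 0 0"

```text
time_s: 13.65
position: [0.6329, -0.1738, 0.0918]
orientation: [0.016, 3.138, -0.001]
wrist_force: [9.3, 1.8, -9.2]
gripper_width: 0.0157
grasp_force: 50.0
```

Call:
drive_tool:
  targets: "1 0.2 0 0 0; 1 0.2 0 0 0; 1 0.1 0 0 0; 1 0 0 0 0"

```text
time_s: 13.98
position: [0.6287, -0.1738, 0.0918]
orientation: [0.016, 3.137, -0.001]
wrist_force: [13.3, 1.0, -12.0]
gripper_width: 0.0158
grasp_force: 50.0
```

Call:
drive_tool:
  targets: "1 0.2 0 0 0; 1 0.2 0 0 0; 1 0 0 0 0"

```text
time_s: 14.23
position: [0.6282, -0.1743, 0.0922]
orientation: [0.016, 3.129, -0.004]
wrist_force: [40.6, 0.1, -32.9]
gripper_width: 0.0155
grasp_force: 50.1
```

Call:
drive_tool:
  targets: "1 -0.1 0 0 0; 1 0 -0.3 0 0; 1 0 -0.4 0 0; 1 0 -0.4 0 0; 1 0 -0.4 0 0; 1 0 -0.4 0 0; 1 0 0 0 0"

```text
time_s: 14.82
position: [0.6279, -0.1938, 0.0921]
orientation: [0.016, 3.132, -0.003]
wrist_force: [31.8, -2.8, -26.2]
gripper_width: 0.0153
grasp_force: 50.0
```

Call:
drive_tool:
  targets: "1 0 -0.4 0 0; 1 0 -0.4 0 0; 1 0 -0.3 0 0; 1 0 0 0 0"

```text
time_s: 15.15
position: [0.6277, -0.2023, 0.092]
orientation: [0.018, 3.133, 0.002]
wrist_force: [34.1, 19.6, -20.2]
gripper_width: 0.0156
grasp_force: 50.1
```

Call:
drive_tool:
  targets: "1 0 -0.3 0 0; 1 0 -0.2 0 0; 1 0 0 0 0; 1 0 0 0 0"

```text
time_s: 15.48
position: [0.6276, -0.203, 0.0919]
orientation: [0.019, 3.134, 0.011]
wrist_force: [37.6, 58.9, -12.5]
gripper_width: 0.0159
grasp_force: 50.2
```

Call:
drive_tool:
  targets: "1 0 0.6 0 0; 1 -0.2 0 0 0; 1 0 0 0 0; 0.5 0 0 0 0; 0.4 0 0 0 0; 0.4 0 0 0 0; 0.4 0 0 0 0; 0.4 0 0 0 0; 0.4 0 0 0 0"

```text
time_s: 16.23
position: [0.6279, -0.2035, 0.0922]
orientation: [0.014, 3.136, -0.003]
wrist_force: [14.3, -2.4, -8.2]
gripper_width: 0.0527
grasp_force: 6.8
```

Call:
drive_tool:
  targets: "0.4 0 0 -0.5 0; 0.4 0 0 -1 0; 0.4 0 0 -2 0; 0.4 0 0 -3 0; 0.4 0 0 -3 0; 0.4 -3 0 -3 0; 0.4 -3 0 0 0; 0.4 -3 0 0 0; 0.4 -3 0 0 0; 0.4 0 0 0 0"

```text
time_s: 17.07
position: [0.7489, -0.2039, 0.2164]
orientation: [0.012, 3.139, -0.002]
wrist_force: [1.3, 0.2, 0.5]
gripper_width: 0.0543
grasp_force: 0.0
```

Run:
```python
from h import *
togo(.7,-.2,.2,179.5)
a=snap("wrist","w9.png");t=snap("top","t9.png")
g=lambda im:cv2.resize(im,(400,300))
cv2.imwrite("pics/m9.png",cv2.convertScaleAbs(np.hstack([g(a),g(t)]),alpha=1.5))
hsv=cv2.cvtColor(a,cv2.COLOR_BGR2HSV)
m=cv2.inRange(hsv,(22,150,120),(35,255,255));n,l,st,ce=cv2.connectedComponentsWithStats(m)
for i in range(1,n):
  if st[i,4]>60:
    x,y,w,h=st[i,:4]; print(st[i],[onz("wrist",p,.108) for p in((x-.5,y+h/2),(x+w-.5,y+h/2),(x+w/2,y-.5),(x+w/2,y+h-.5))])
```

```text
pos [ 0.7489 -0.2039  0.2164] yaw 179.56 shift cm [4.9  0.35 1.63] turn 0.001 F [1.3 0.2 0.5] t 17.0667 tilt [ 0.002 -0.001 -1.   ] j [-0.3   0.51  1.57 -0.    1.06 -1.86]
[267  48  17  39 578] [array([ 0.62683836, -0.19238293,  0.108     ]), array([ 0.62690888, -0.17738663,  0.108     ]), array([ 0.61033709, -0.18453192,  0.108     ]), array([ 0.64292462, -0.18435166,  0.108     ])]
```

View pics/m9.png

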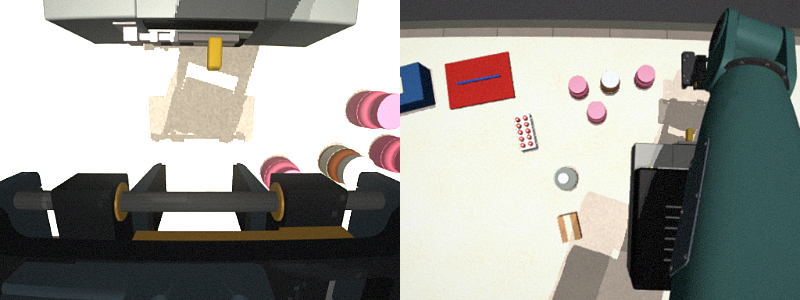

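The wrist view shows the drawer shut with the bolt in the staple at about (150,35), but the tab sits at (275,68). The finger dragged it back about 18 mm as it opened, so I will push it across again from the side with shut fingers held clear of the bar.

Call:
drive_tool:
  targets: "1 0 2 0 0; 1 0 3.1 0 0; 1 -0.5 0 0 0; 1 0 0 0 0; 1 0 0 0 0; 1 0 0 0 0; 1 0 0 0 0; 1 0 0 0 0; 1 0 0 0 0; 1 0 0 0 0"
  force: 20

```text
time_s: 18.0
position: [0.7502, -0.1532, 0.216]
orientation: [-0.016, -3.141, 0.0]
wrist_force: [0.4, -0.3, -0.2]
gripper_width: 0.0005
grasp_force: 0.0
```

Run:
```python
from h import *
togo(.642,-.152,.095,179.5)
a=snap("wrist","w10.png")
hsv=cv2.cvtColor(a,cv2.COLOR_BGR2HSV)
m=cv2.inRange(hsv,(22,150,120),(35,255,255));n,l,st,ce=cv2.connectedComponentsWithStats(m)
for i in range(1,n):
  if st[i,4]>60:
    x,y,w,h=st[i,:4]; print(st[i],[onz("wrist",p,.108) for p in((x-.5,y+h/2),(x+w-.5,y+h/2),(x+w/2,y-.5),(x+w/2,y+h-.5))])
```

```text
pos [ 0.7502 -0.1532  0.216 ] yaw 179.42 shift cm [1.082e+01 1.000e-02 1.211e+01] turn -0.001 F [ 0.4 -0.3 -0.2] t 18.0 tilt [-0. -0. -1.] j [-0.23  0.49  1.59 -0.    1.06 -1.79]
[209  48  17  38 525] [array([ 0.63076075, -0.19263761,  0.108     ]), array([ 0.63102088, -0.17758902,  0.108     ]), array([ 0.61474734, -0.184109  ,  0.108     ]), array([ 0.64654226, -0.18522462,  0.108     ])]
```

Call:
drive_tool:
  targets: "1 3 0.1 0 0; 1 3 0 0 0; 1 3 0 0 0; 1 1.5 0 0 0; 1 0 0 3 0; 1 0 0 3 0; 1 0 0 3 0; 1 0 0 2 0; 1 0 0 1 0; 1 0 0 0 0"

```text
time_s: 18.88
position: [0.6442, -0.1505, 0.094]
orientation: [-0.015, -3.139, -0.001]
wrist_force: [-0.7, -0.6, 0.1]
gripper_width: 0.0007
grasp_force: 0.0
```

Call:
drive_tool:
  targets: "1 0 0 0 0; 1 0 -0.4 0 0; 1 0 -0.4 0 0; 1 0 -0.3 0 0; 1 0 0 0 0"

```text
time_s: 19.3
position: [0.6457, -0.1626, 0.097]
orientation: [0.016, 3.14, -0.001]
wrist_force: [0.7, -0.6, 0.8]
gripper_width: 0.0008
grasp_force: 0.0
```

Call:
drive_tool:
  targets: "1 0 -0.3 0 0; 1 0 -0.3 0 0; 1 0 -0.3 0 0; 1 0 -0.3 0 0; 1 0 0 0 0"

```text
time_s: 19.72
position: [0.645, -0.1736, 0.0963]
orientation: [-0.016, -3.141, -0.002]
wrist_force: [-1.4, 5.7, 4.2]
gripper_width: 0.0006
grasp_force: 3.0
```

Call:
drive_tool:
  targets: "1 0 -0.3 0 0; 1 0 -0.3 0 0; 1 0 -0.2 0 0; 1 0 0 0 0"

```text
time_s: 20.05
position: [0.6448, -0.1813, 0.0963]
orientation: [-0.016, -3.141, -0.002]
wrist_force: [-2.5, 7.9, 5.1]
gripper_width: 0.0005
grasp_force: 4.0
```

Call:
drive_tool:
  targets: "1 0 -0.2 0 0; 1 0 -0.2 0 0; 1 0 0 0 0"

```text
time_s: 20.3
position: [0.6447, -0.1843, 0.0963]
orientation: [-0.017, -3.14, -0.004]
wrist_force: [-1.5, 15.5, 7.2]
gripper_width: 0.0003
grasp_force: 8.4
```

Call:
drive_tool:
  targets: "1 0 -0.2 0 0; 1 0 -0.2 0 0; 1 0 0 0 0"

```text
time_s: 20.55
position: [0.645, -0.1851, 0.0963]
orientation: [-0.019, -3.14, -0.011]
wrist_force: [1.2, 44.6, 12.1]
gripper_width: 0.0003
grasp_force: 23.3
```

Stop reached. Now I back off sideways, rise and look.

Call:
drive_tool:
  targets: "1 0 0.6 0 0; 1 0 1 0 0; 1 0 0.5 0 0; 1 0 0 -2 0; 1 0 0 -3 0; 1 0 0 -3 0; 1 -3 0 -3 0; 1 -3 0 0 0; 1 -3 0 0 0; 1 -1 -1 0 0"

```text
time_s: 21.38
position: [0.7478, -0.1789, 0.2066]
orientation: [0.013, 3.139, -0.001]
wrist_force: [-0.1, -0.3, 0.6]
gripper_width: 0.0003
grasp_force: 0.0
```

Call:
drive_tool:
  targets: "1 0 -2 0 0; 1 0 0 0 0; 1 0 0 0 0; 1 0 0 0 0"

```text
time_s: 21.72
position: [0.7439, -0.1996, 0.2053]
orientation: [-0.016, -3.141, -0.0]
wrist_force: [0.1, -0.3, -0.4]
gripper_width: 0.0004
grasp_force: 0.0
```

Run:
```python
from h import *
togo(.642,-.152,.095,179.5)
a=snap("wrist","w11.png");cv2.imwrite("pics/m11.png",cv2.convertScaleAbs(cv2.resize(a[0:200,120:400],None,fx=2.5,fy=2.5),alpha=1.5))
hsv=cv2.cvtColor(a,cv2.COLOR_BGR2HSV)
m=cv2.inRange(hsv,(22,150,120),(35,255,255));n,l,st,ce=cv2.connectedComponentsWithStats(m)
for i in range(1,n):
  if st[i,4]>60:
    x,y,w,h=st[i,:4]; print(st[i],[onz("wrist",p,.108) for p in((x-.5,y+h/2),(x+w-.5,y+h/2),(x+w/2,y-.5),(x+w/2,y+h-.5))])
```

```text
pos [ 0.7439 -0.1996  0.2053] yaw 179.42 shift cm [10.24  4.65 11.04] turn -0.001 F [ 0.1 -0.3 -0.4] t 21.7167 tilt [-0.  0. -1.] j [-0.29  0.51  1.59  0.    1.05 -1.85]
[242  50  17  42 601] [array([ 0.63016176, -0.20934792,  0.108     ]), array([ 0.63031798, -0.19490288,  0.108     ]), array([ 0.61310444, -0.20148205,  0.108     ]), array([ 0.64697185, -0.20191525,  0.108     ])]
```

View pics/m11.png

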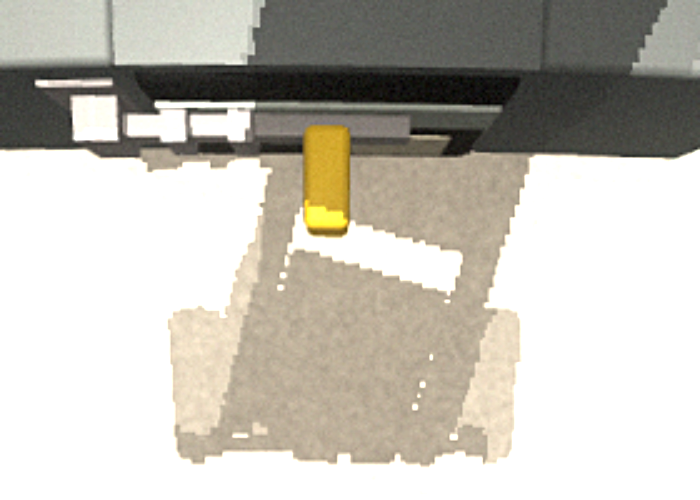

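The tab is at crop (326,180), Y = -0.202. That is about 28 mm thrown and against its stop, with the bolt through the staple at (95,118). The drawer stays shut and the gripper is clear.

```bash
python3 -c "
from station import robot
print(robot.sign_off())"
```

```text
the job is handed in; nothing more can be done
None
```

I've handed the job in, with no verdict shown: the blue rack is seated in the nest, the drawer is shut and held by the bolt (thrown about 28 mm by my measurement), and I saw nothing else moved.

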